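# Nest a doubler angle in the welding cradle

## Robot

A 6-joint arm with a two-finger parallel gripper is mounted at the origin on the work surface; the furniture and walls round the work are solid. World frame = base frame: x ahead of the robot, y to its left, z up, the work surface at z = 0. Lengths are in m, angles in rad, forces in N, time in s.
With the tool pointing down it reaches from about 0.375 to 0.9 m from the base axis. Payload 3.1 kg.
Tool frame: the origin (TCP) lies midway between the tips of the shut fingers; the grasp point (between the pads) lies 19 mm behind it; z points along the fingers, y is the line along which they close (so a half turn about z gives the same grasp; the last joint's range is limited). The gripper opens to 87 mm and grips with 3 to 60 N. Pads are 19 mm wide; open, the fingers measure 117 mm over their backs; the gripper's body (75 mm by 190 mm) begins 51 mm behind the grasp point.
Start: joints at [-1.508, 0.527, 1.433, -0, 1.181, -0.178], TCP at [0.149, -0.607, 0.223] pointing down, gripper open.
Joint ranges: [-3.08, 3.08], [-0.75, 2.2], [0.22, 2.44], [-1.43, 4.57], [0, 2.65], [-2.85, 2.85]. Speed limits (rad/s): [2.79, 2.79, 3.14, 3.14, 3.14, 3.14].

## Interface

Orientations are given as a unit quaternion [x, y, z, w].
In Python, from station import ctrl, optics, job gives the robot as it stands.
- The arm moves only by the tool servo_tool, never from a script. Its argument "rows" is a list that holds one entry, the list of rows, each a list of 5 numbers: the shift along the tool's x, y, z in m, then the turn about the tool's z in degrees, then the opening in per cent of the stroke, from 0 (shut) to 100 (fully open). A call has 1 to 20 rows; each row shifts and turns the commanded pose from where the row before left it, along the tool's axes as they then stand; what a row does not reach is not made up. A row lasts 1/12 s, in which the tool goes at most 41.7 mm and 7.16 degrees, less where a joint would pass 70% of its speed; a pose out of reach is approached as far as the arm can. A call is refused whole if a number of a shift passes 0.0417 or a number of a turn 7.16, either way. A call with a gripper value outside its range is refused whole. The fingers move at their own pace and stop on an object; "force" is the grip in N (left out, the last holds). Time passes only in rows, so rows that do not move let the fingers close. It gives the time, the measured TCP pose, the force, the opening and the grip force at its end, in the units of the state.
- ctrl.observe(): the state, without advancing time (a new reading comes with each control period).
- optics.snapshot(name): name is "side" or "top" or "wrist"; returns the picture (400x640x3 uint8, blue, green, red); there is no depth.
- optics.camera_info(name): a dict with "fovy" (degrees; the focal length in pixels is half the picture's height over the tangent of half this angle, whatever the lens; pixels are square), "cx", "cy" (the principal point, pixels), "k1" (the pictures are not rectified: a ray, as slopes to the right and down, at radius r is drawn at 1 + k1 r^2 times it, then the intrinsics apply), "view" (4x4, takes a point from world to camera coordinates); the wrist camera has in their place "tool_from_camera" (4x4, takes a point from camera to tool coordinates, whose origin is the TCP and whose axes are the flange's). Camera axes: x right, y down, z forward; pixel columns grow to the right and rows downward; lengths in m; the calibration is good to about 2 mm. A picture is of the moment at which its call begins: read the wrist's pose just before it. camera_info takes no time and is no camera call.
- job.job_done(): hands the job in; it is judged then, once.
The state is a dict: "time": time; "qpos": joint angles; "joint_velocities": joint speeds; "tau": joint torques, N m; "tcp_pos": TCP position; "tcp_rot": TCP orientation; "wrist_force": force on the tool from outside, world axes, zero at the start; "ft_torque": the same for the moment, N m; "opening": finger opening in m; "finger_force": force on a finger pad.
Only numpy, scipy, OpenCV 4.12 (cv2) and the standard library are available. Lean on these libraries where they do the work, as an engineer would, in place of code of your own. Each camera call takes 0.05 s, during which the arm holds its last target. There are 200 camera calls.

## Task

Nest the loose aluminium angle into the steel angle in the blue welding cradle, ready for welding: its long leg flat against the steep leg on the robot's side, its short leg flat on the low leg, heel fully home in the V. Then press its end lightly up against the red end stop without shoving the stop off its setting, and let go. Leave the tape measure and the red magnet alone.

Things in the scene. Friction and masses are not known exactly. Their poses are not given: they have to be found in the camera images.
- loose_angle: Loose aluminium angle, 120 mm long, legs 80 and 50 mm (outside), 8 mm thick, 0.27 to 0.5 kg; starts with the short leg flat on the bench, the long leg upright on the robot's side. Origin: outer corner (heel) at mid length. x along its length; y along the short leg (long leg fills y 0 to 8 mm); z up the long leg (short leg fills z 0 to 8 mm).
- lead_end (a point): End of the loose angle that must meet the stop: its heel corner at x = +60 mm of the loose angle.
- fixed_angle: Dark steel angle 40x40x5 mm, 200 long, fixed in the cradle as a rolled V. Origin: inner corner at mid length, 55 mm up. x along the V to the stop; y up the low leg's inner face, 30 deg above level, away from the robot; z up the steep leg's, 30 deg from upright, leaning to the robot. Faces reach 35 mm. Nested, the loose angle's axes and heel line match these. Friction can hold the part short of the corner.
- stop_face (a point): Centre of the stop face (30 x 30 mm, from 3 to 33 mm out from both inner faces of the V) that the angle's end must meet; axes as the fixed angle's, face square to x, looking to -x. Set anywhere 45 to 80 mm along x from the middle of the fixed angle. Held by friction alone: slips along the V when pushed with over about 25 N.
- tape_measure: Yellow tape measure, 35 x 75 x 64 mm, standing loose; origin at the centre of its underside. Bystander.
- magnet_square: Red arrow-shaped welding magnet, 92 x 92 x 16 mm, lying loose; origin at the centre of its underside. Bystander.
- end_stop: The red end stop as a body; origin on the corner line of the V, in the plane of its face; axes as those of the fixed angle. A black thumb screw near the low leg's edge rises 32 mm off that leg.
Mind the look-alikes: they are no part of the job. Leave any yellow look-alike of the loose_angle alone.

How it is judged:
By the outcome, as a careful person would: the job done as asked, in the order asked, and still so for the second after the job is handed in, with the robot touching nothing.
It also fails if it takes over 61 s, if anything falls off the work surface, if the arm or the gripper's body presses on something with over 40 N, if the wrist force passes 120 N, or if a joint passes its speed limit or range.

## Working session

There is one attempt and no reset: what is moved stays moved. The work goes in short steps, Python scripts to look and compute and a tool call to move; the robot and the scene stay as the last step left them, time stands still between calls to the robot, and variables do not carry over. Pictures are saved under pics/ and viewed, at most 10 in all, crops included, and the job is handed in when it is done.

Besides the shell and the picture viewer there is one more tool, called after ">>>" by a JSON object that holds its "op" and its "data", one argument or row to a line. servo_tool: Moves the arm, as the interface text tells. Its arguments: {"type":"object","properties":{"rows":{"type":"array","items":{"type":"array","items":{"type":"array","items":{"type":"number"}}}},"force":{"type":"number"}},"required":["rows"]}

```bash
mkdir -p pics; ls; python3 - <<'E'
from station import ctrl, optics, job
import cv2,numpy as np
s=ctrl.observe();print({k:np.round(v,3) for k,v in s.items()})
for n in("top","side","wrist"):
    cv2.imwrite(f"pics/{n}0.png",optics.snapshot(n));print(n,optics.camera_info(n))
E
```

```text
pics
{'time': np.float64(0.0), 'qpos': array([-1.509,  0.528,  1.434, -0.   ,  1.181, -0.179]), 'joint_velocities': array([-0.   ,  0.001, -0.001,  0.   , -0.001, -0.003]), 'tau': array([ 1.0000e-03, -4.4004e+01, -1.7659e+01,  6.3000e-02,  5.8000e-02,
       -0.0000e+00]), 'tcp_pos': array([ 0.149, -0.606,  0.222]), 'tcp_rot': array([ 0.993,  0.12 ,  0.   , -0.001]), 'wrist_force': array([-0.459, -0.256,  0.432]), 'ft_torque': array([ 0.013, -0.053,  0.026]), 'finger_force': np.float64(0.0), 'opening': np.float64(0.087)}
top {'fovy': 42.72888235847705, 'cx': 315.2054308377839, 'cy': 205.49538409470998, 'k1': 0.03838595944495249, 'view': array([[ 0.02094572, -0.99956604, -0.02071266, -0.13723733],
       [-0.98995059, -0.01783731, -0.14028422,  0.52310278],
       [ 0.13985388,  0.02344287, -0.9898946 ,  1.08705955],
       [ 0.        ,  0.        ,  0.        ,  1.        ]])}
side {'fovy': 45.34638219149006, 'cx': 321.5826803578419, 'cy': 201.3663031365393, 'k1': -0.14888865025945142, 'view': array([[ 0.08028394,  0.99661343, -0.01778111,  0.08175247],
       [ 0.44908501, -0.05209093, -0.89196928, -0.15091724],
       [-0.88987479,  0.06362558, -0.45174621,  1.60336019],
       [ 0.        ,  0.        ,  0.        ,  1.        ]])}
wrist {'fovy': 64.16107953735398, 'cx': 320.4614290701768, 'cy': 196.71322113127496, 'k1': -0.04767200384332315, 'tool_from_camera': array([[-1.64018318e-05, -9.57908157e-01, -2.87074838e-01,
         8.03231694e-02],
       [ 9.99999596e-01, -2.73659334e-04,  8.56009134e-04,
        -3.37054018e-04],
       [-8.98538841e-04, -2.87074708e-01,  9.57907775e-01,
        -1.62860553e-01],
       [ 0.00000000e+00,  0.00000000e+00,  0.00000000e+00,
         1.00000000e+00]])}
```

View pics/top0.png

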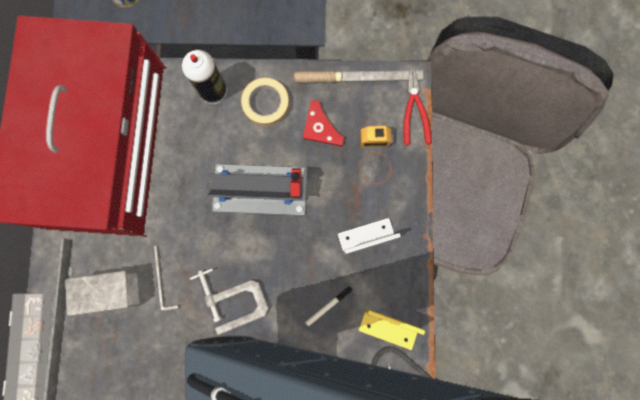

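View pics/side0.png

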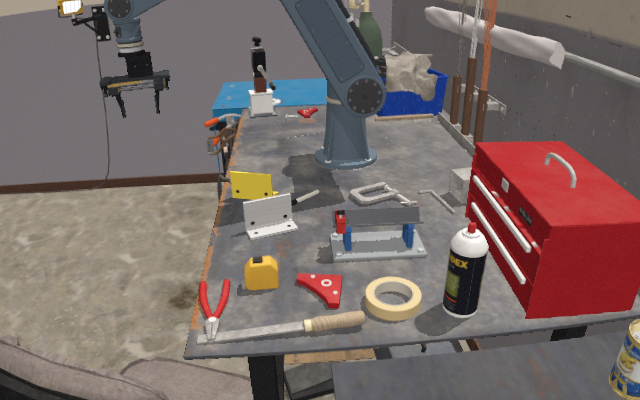

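The white angle at top (370,235) fits the aluminium part: bare metal, short leg flat, long leg on the robot's side. The yellow one at (392,328) is the look-alike, so I leave it. The cradle is at (258,188), with the red stop at (295,183). The tape is at (376,135) and the magnet at (322,127). I'll confirm in an enlarged crop.

```bash
cat > h.py <<'E'
import numpy as np,cv2
from scipy.spatial.transform import Rotation as R
from station import ctrl,optics,job
def cam(n,s=None):
    c=optics.camera_info(n); f=200/np.tan(np.radians(c['fovy']/2))
    if n=='wrist':
        T=np.eye(4);T[:3,:3]=R.from_quat(s['tcp_rot']).as_matrix();T[:3,3]=s['tcp_pos']
        W=T@np.array(c['tool_from_camera'])
    else: W=np.linalg.inv(c['view'])
    return f,c,W
def pix(n,u,v,z,s=None):
    "pixel -> world at height z"
    f,c,W=cam(n,s); d=np.array([(u-c['cx'])/f,(v-c['cy'])/f]); p=d.copy()
    for _ in range(20): p=d/(1+c['k1']*(p@p))
    r=W[:3,:3]@[*p,1]; o=W[:3,3]; return o+r*(z-o[2])/r[2]
def proj(n,P,s=None):
    f,c,W=cam(n,s); q=np.linalg.inv(W)@[*P,1]; a=q[:2]/q[2]; a=a*(1+c['k1']*(a@a)); return a*f+[c['cx'],c['cy']]
E
python3 - <<'E'
import cv2
i=cv2.imread('pics/top0.png')[150:260,200:410]
cv2.imwrite('pics/top0c.png',cv2.resize(i,None,fx=3.8,fy=3.8,interpolation=cv2.INTER_CUBIC))
E
```

```text
(no output)
```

View pics/top0c.png

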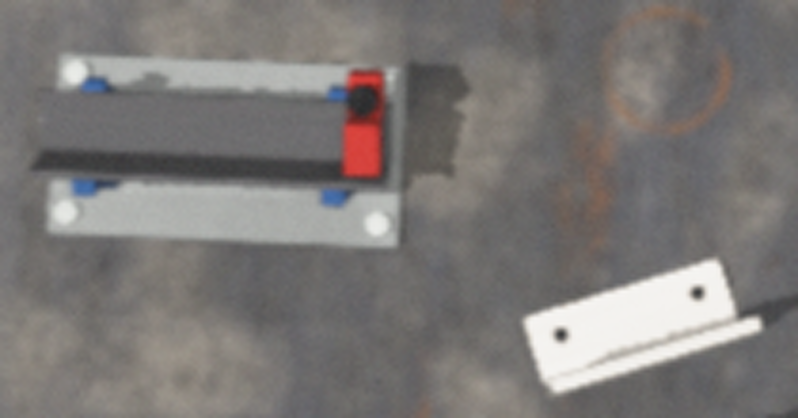

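```bash
python3 - <<'E'
from h import *
P=lambda u,v,z: pix('top',200+(u)/3.8-.37,150+v/3.8-.37,z)
for n,u,v,z in [('Ltop near-left',555,393,.08),('Ltop right outer',763,327,.08),('short far-left',524,320,.008),('short far-right',718,258,.008),
 ('valley L',38,151,.055),('valley at stop',343,163,.055),('low edge L',40,88,.0725),('low edge R',343,97,.0725),('steep edge L',33,170,.085),('steep R',343,184,.085),
 ('stop top low corner near',344,178,.089),('stop far',348,72,.089)]:
  print(n,P(u,v,z).round(4))
print(np.linalg.inv(optics.camera_info('top')['view'])[:3,3])
E
```

```text
Ltop near-left [ 0.4208 -0.1935  0.08  ]
Ltop right outer [ 0.4592 -0.3067  0.08  ]
short far-left [ 0.4666 -0.1775  0.008 ]
short far-right [ 0.5054 -0.2908  0.008 ]
valley L [0.5542 0.1026 0.055 ]
valley at stop [ 0.5503 -0.072   0.055 ]
low edge L [0.5873 0.0992 0.0725]
low edge R [ 0.5851 -0.0723  0.0725]
steep edge L [0.5383 0.0978 0.085 ]
steep R [ 0.5335 -0.0746  0.085 ]
stop top low corner near [ 0.5363 -0.0754  0.089 ]
stop far [ 0.596  -0.0759  0.089 ]
[ 0.36869094 -0.15333081  1.14661489]
```

Crop: the white part's long leg has its top edge from (555,393) to (763,327). The V valley runs from (38,151) to (343,163), and the stop face is at about (344,170). This confirms the white angle is the target.

>>> {"op": "servo_tool", "data": {
  "rows": [
    [[0, 0, 0, -7.16, 100], [0, 0, 0, -7.16, 100], [0, 0, 0, -7.16, 100], [0, 0, 0, -7.16, 100], [0, 0, 0, -7.16, 100], [0, 0, 0, -7.16, 100], [0, 0, 0, -7.16, 100], [0, 0, 0, -7.16, 100], [0, 0, 0, -7.16, 100], [0, 0, 0, -7.16, 100], [0, 0, 0, -7.16, 100], [0, 0, 0, -7.16, 100], [0, 0, 0, -7.16, 100], [0, 0, 0, -1.9, 100]]
  ]
}}

```text
time: 1.32
tcp_pos: [0.149, -0.6067, 0.2221]
tcp_rot: [0.58, 0.814, 0.0, -0.0]
wrist_force: [-0.3, -1.5, 0.0]
opening: 0.087
finger_force: 0.0
```

>>> {"op": "servo_tool", "data": {
  "rows": [
    [[0.0203, 0.0329, 0, 0, 100], [0.0203, 0.0329, 0, 0, 100], [0.0203, 0.0329, 0, 0, 100], [0.0203, 0.0329, 0, 0, 100], [0.0203, 0.0329, 0, 0, 100], [0.0203, 0.0329, 0, 0, 100], [0.0203, 0.0329, 0, 0, 100], [0.0203, 0.0329, 0, 0, 100], [0.0203, 0.0329, 0, 0, 100], [0.0203, 0.0329, 0, 0, 100], [0.0203, 0.0329, 0, 0, 100], [0.0203, 0.0329, 0, 0, 100], [0, 0, 0, 0, 100], [0, 0, 0, 0, 100]]
  ]
}}

```text
time: 2.48
tcp_pos: [0.4453, -0.2473, 0.2224]
tcp_rot: [0.58, 0.814, -0.0, -0.0]
wrist_force: [-0.0, -1.1, 0.6]
opening: 0.087
finger_force: 0.0
```

```bash
python3 - <<'E'
from h import *
s=ctrl.observe();i=optics.snapshot('wrist')
m=R.from_quat(s['tcp_rot']).as_matrix()
print(s['tcp_pos'],m.round(4),s['time'])
np.save('s1.npy',s,allow_pickle=True)
hm=np.array([.440,-.250,0]);X=np.array([.322,-.947,0]);Y=np.array([.947,.322,0]);Z=np.array([0,0,1])
for a,b,c in[(-60,0,80),(60,0,80),(-60,8,80),(60,8,80),(-60,50,8),(60,50,8)]:
  p=proj('wrist',hm+(a*X+b*Y+c*Z)/1000,s);print(a,b,c,p.round(1))
  cv2.circle(i,tuple(int(round(v)) for v in p),2,(0,0,255),-1)
cv2.imwrite('pics/w1.png',cv2.resize(i,(800,500)))
E
```

```text
[ 0.44530281 -0.24730834  0.22238321] [[-3.265e-01  9.452e-01 -5.000e-04]
 [ 9.452e-01  3.265e-01  1.000e-04]
 [ 3.000e-04 -4.000e-04 -1.000e+00]] 2.4833
-60 0 80 [313.1 123.3]
60 0 80 [313.3 240.9]
-60 8 80 [321.6 123.3]
60 8 80 [320.9 241. ]
-60 50 8 [357.8 119.4]
60 50 8 [354.2 217. ]
```

View pics/w1.png

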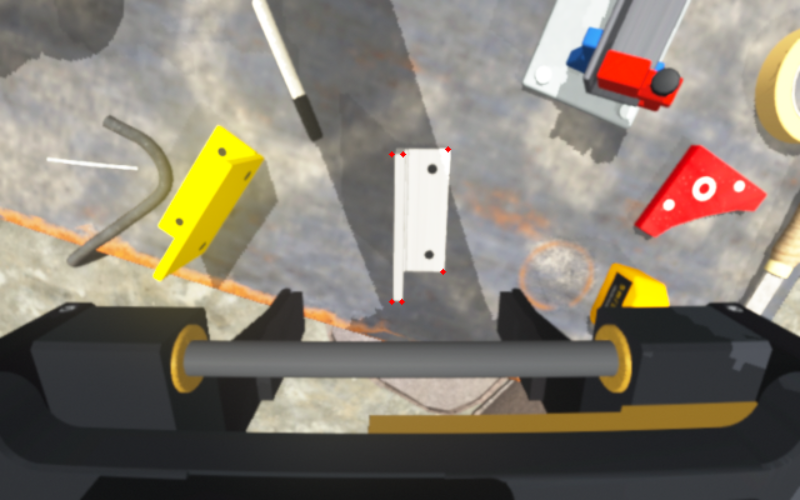

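Wrist view: the predicted dots sit on the white angle's corners (long leg top at (392–403,154) to (392–403,301)), so the pose is confirmed. I'll descend and grip.

>>> {"op": "servo_tool", "data": {
  "rows": [
    [[-0.0008, -0.0019, 0.035, 0, 100], [0, 0, 0.035, 0, 100], [0, 0, 0.035, 0, 100], [0, 0, 0.035, 0, 100], [0, 0, 0.025, 0, 100], [0, 0, 0.012, 0, 100], [0, 0, 0, 0, 0], [0, 0, 0, 0, 0], [0, 0, 0, 0, 0], [0, 0, 0, 0, 0], [0, 0, 0, 0, 0], [0, 0, 0, 0, 0], [0, 0, 0, 0, 0], [0, 0, 0, 0, 0]]
  ],
  "force": 30
}}

```text
time: 3.7
tcp_pos: [0.4431, -0.2507, 0.0461]
tcp_rot: [0.582, 0.813, -0.0, 0.0]
wrist_force: [0.8, 0.1, 0.3]
opening: 0.0419
finger_force: 0.0
```

>>> {"op": "servo_tool", "data": {
  "rows": [
    [[0, 0, 0, 0, 0], [0, 0, 0, 0, 0], [0, 0, 0, 0, 0], [0, 0, 0, 0, 0], [0, 0, 0, 0, 0], [0, 0, 0, 0, 0], [0, 0, 0, 0, 0], [0, 0, 0, 0, 0], [0, 0, 0, 0, 0], [0, 0, 0, 0, 0]]
  ]
}}

```text
time: 4.53
tcp_pos: [0.4431, -0.2507, 0.0455]
tcp_rot: [0.582, 0.813, 0.0, 0.0]
wrist_force: [0.2, 0.4, 0.1]
opening: 0.0077
finger_force: 30.0
```

>>> {"op": "servo_tool", "data": {
  "rows": [
    [[0, 0, -0.02, 0, 0], [0, 0, -0.035, 0, 0], [0, 0, -0.035, 4, 0], [0, 0, -0.035, 6, 0], [0, 0, -0.027, 6, 0], [0, 0, 0, 4, 0], [0.02, 0.008, 0, 0, 0], [0.033, 0.0134, 0, 0, 0], [0.033, 0.0134, 0, 0, 0], [0.033, 0.0134, 0, 0, 0], [0.033, 0.0134, 0, 0, 0], [0.033, 0.0134, 0, 0, 0], [0.033, 0.0134, 0, 0, 0], [0.02, 0.008, 0, 0, 0], [0.0129, 0.0044, 0, 0, 0], [0, 0, 0, 0, 0], [0, 0, 0, 0, 0]]
  ]
}}

```text
time: 5.95
tcp_pos: [0.5476, -0.0011, 0.1963]
tcp_rot: [0.714, 0.7, -0.001, -0.001]
wrist_force: [-0.1, -0.7, -5.5]
opening: 0.0076
finger_force: 30.0
```

```bash
python3 - <<'E'
from h import *
s=ctrl.observe();i=optics.snapshot('wrist')
print(s['tcp_pos'],s['tcp_rot'],s['wrist_force'])
np.save('s2.npy',s,allow_pickle=True);cv2.imwrite('pics/w2raw.png',i)
V=np.array([.553,0,.055]);X=np.array([-.021,-1,0]);Y=np.array([.866,-.018,.5]);Z=np.cross(X,Y)
for a,b,c in[(-100,0,0),(-100,35,0),(-100,0,35),(74,0,0),(100,35,0),(100,0,35),(100,0,0),(74,3,33),(74,33,33),(74,33,3)]:
  p=proj('wrist',V+(a*X+b*Y+c*Z)/1000,s);print(a,b,c,p.round(1))
  cv2.circle(i,tuple(int(round(v)) for v in p),1,(0,255,0),-1)
cv2.imwrite('pics/w2.png',cv2.resize(i,(800,500)))
E
```

```text
[ 0.54759848 -0.00106469  0.19628099] [ 0.71380795  0.70033892 -0.00135043 -0.00133973] [-0.09451178 -0.71840024 -5.50738554]
-100 0 0 [325.8  76.4]
-100 35 0 [361.8  75. ]
-100 0 35 [304.6  73.6]
74 0 0 [324.7 252.2]
100 35 0 [354.3 282.9]
100 0 35 [307.1 289.9]
100 0 0 [324.6 274.1]
74 3 33 [310.6 266.4]
74 33 33 [338.3 274.5]
74 33 3 [352.1 261. ]
```

View pics/w2.png

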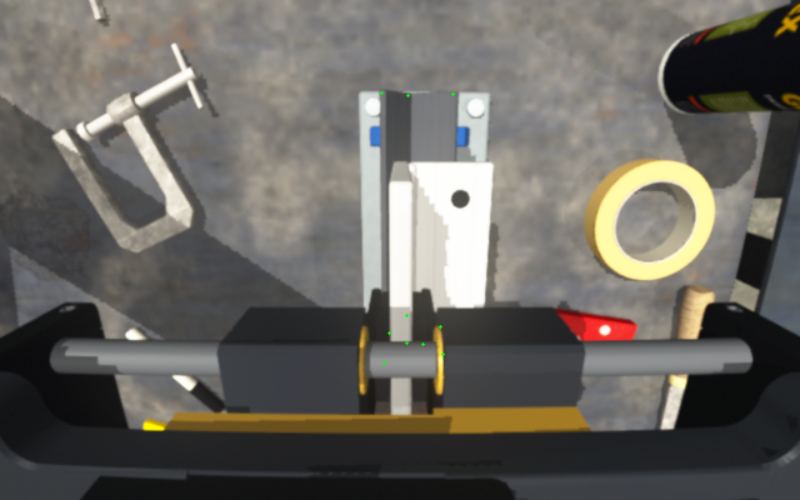

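Wrist view: the part is held upright above the V with its end at (402,165). The far V end has its steep edge near (385,93), valley near (410,95) and low edge near (455,95). A brightness profile will give a finer reading.

```bash
python3 - <<'E'
from h import *
i=cv2.imread('pics/w2raw.png');g=cv2.cvtColor(i,cv2.COLOR_BGR2GRAY).astype(int)
for r in (82,95,118):
  print(r,' '.join(str(v) for v in g[r-2:r+3,295:375].mean(0).astype(int)))
s=np.load('s2.npy',allow_pickle=True).item()
V=np.array([.553,0,.055]);X=np.array([-.021,-1,0]);Y=np.array([.866,-.018,.5]);Z=np.cross(X,Y)
for a in(-93,-80,-58):
  print(a,[proj('wrist',V+(a*X+b*Y+c*Z)/1000,s).round(1).tolist() for b,c in((0,0),(35,0),(0,35),(-5,35),(35,-5))])
E
```

```text
82 251 251 251 251 249 249 249 243 216 152 120 119 117 100 78 71 71 72 72 72 72 71 69 69 70 71 71 71 71 71 70 71 72 82 105 117 121 122 121 122 122 122 121 121 122 123 123 123 122 121 122 123 124 124 123 123 123 123 123 123 124 124 123 123 122 121 120 121 120 114 111 145 193 213 215 213 208 205 204 216
95 218 216 211 209 208 207 206 199 171 130 115 116 113 98 79 73 73 74 74 75 74 73 72 72 73 74 73 73 74 73 73 73 74 86 110 120 122 123 123 124 123 123 123 123 124 124 125 124 123 123 124 124 125 126 126 125 124 124 123 123 125 125 125 125 123 122 122 122 120 113 121 169 209 217 216 217 217 216 216 215
118 211 199 188 183 183 183 185 183 166 127 116 118 116 103 83 78 79 79 80 80 79 78 78 78 80 80 79 80 81 80 79 80 83 97 118 126 128 127 127 128 128 128 128 129 129 129 129 128 128 129 129 129 130 130 130 129 128 127 128 129 130 129 129 129 128 127 127 125 117 103 111 126 131 132 132 130 128 127 133 150
-93 [[325.7, 84.6], [361.6, 83.7], [304.7, 82.7], [299.6, 82.8], [363.8, 84.0]]
-80 [[325.7, 99.4], [361.0, 99.5], [304.9, 99.2], [299.8, 99.2], [363.3, 99.5]]
-58 [[325.5, 123.9], [360.2, 125.4], [305.2, 126.3], [300.2, 126.1], [362.4, 125.0]]
```

>>> {"op": "servo_tool", "data": {
  "rows": [
    [[0, 0.005, 0.015, 0, 0], [0, 0, 0.025, 0, 0], [0, 0, 0.02, 0, 0], [0, 0, 0.01, 0, 0], [0, 0, 0.003, 0, 0], [0, 0, 0.001, 0, 0], [0, 0, 0.001, 0, 0], [0, 0, 0.001, 0, 0], [0, 0, 0, 0, 0], [0, 0, 0, 0, 0]]
  ]
}}

```text
time: 6.83
tcp_pos: [0.5546, -0.0021, 0.1224]
tcp_rot: [0.715, 0.7, 0.0, 0.001]
wrist_force: [0.6, 0.9, -6.4]
opening: 0.008
finger_force: 30.0
```

>>> {"op": "servo_tool", "data": {
  "rows": [
    [[0, -0.002, 0.001, 0, 0], [0, 0, 0.001, 0, 0], [0, 0, 0.001, 0, 0], [0, 0, 0, 0, 0], [0, 0, 0, 0, 0]]
  ]
}}

```text
time: 7.25
tcp_pos: [0.552, -0.0019, 0.1185]
tcp_rot: [0.715, 0.7, -0.0, -0.0]
wrist_force: [0.4, -0.6, -5.7]
opening: 0.0077
finger_force: 30.0
```

>>> {"op": "servo_tool", "data": {
  "rows": [
    [[0, 0, 0.001, 0, 0], [0, 0, 0.001, 0, 0], [0, 0, 0, 0, 0], [0, 0, 0, 0, 0]]
  ]
}}

```text
time: 7.58
tcp_pos: [0.5521, -0.0021, 0.1177]
tcp_rot: [0.715, 0.7, 0.0, 0.0]
wrist_force: [-3.9, -0.1, 4.9]
opening: 0.0078
finger_force: 30.0
```

>>> {"op": "servo_tool", "data": {
  "rows": [
    [[0, 0, 0, 0, 12], [0, 0, 0, 0, 16], [0, 0, 0, 0, 20], [0, 0, 0, 0, 24], [0, 0, 0, 0, 28], [0, 0, 0, 0, 32], [0, 0, 0, 0, 36], [0, 0, 0, 0, 40], [0, 0, 0, 0, 40], [0, 0, 0, 0, 40], [0, 0, 0, 0, 40]]
  ]
}}

```text
time: 8.5
tcp_pos: [0.5521, -0.0019, 0.1165]
tcp_rot: [0.715, 0.7, 0.0, -0.0]
wrist_force: [-1.2, 0.1, -0.6]
opening: 0.0348
finger_force: 0.6
```

```bash
python3 - <<'E'
from h import *
s=ctrl.observe();print(s['wrist_force'],s['opening'],s['tcp_pos'])
i=optics.snapshot('wrist');j=optics.snapshot('side')
cv2.imwrite('pics/w3.png',i);cv2.imwrite('pics/s3.png',j)
a=cv2.resize(i[40:290,240:440],(480,600),interpolation=cv2.INTER_CUBIC)
b=cv2.resize(j[140:290,300:380+20],(320,480),interpolation=cv2.INTER_CUBIC)
b=cv2.copyMakeBorder(b,0,120,0,0,0)
cv2.imwrite('pics/c3.png',np.hstack([a,b]))
E
```

```text
[-1.16802708  0.11439211 -0.62973675] 0.03475872077479551 [ 0.55205968 -0.00193489  0.11652669]
```

View pics/c3.png

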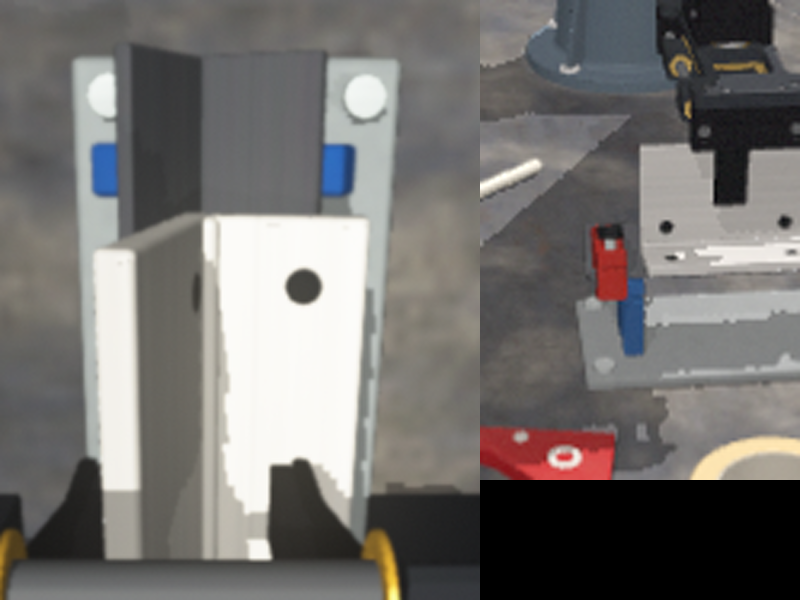

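>>> {"op": "servo_tool", "data": {
  "rows": [
    [[0, 0, 0, 0, 46], [0, 0, 0, 0, 50], [0, 0, 0, 0, 54], [0, 0, 0, 0, 58], [0, 0, 0, 0, 62], [0, 0, 0, 0, 66], [0, 0, 0, 0, 70], [0, 0, 0, 0, 75], [0, 0, 0, 0, 80], [0, 0, 0, 0, 85], [0, 0, 0, 0, 90], [0, 0, 0, 0, 95], [0, 0, 0, 0, 100], [0, 0, 0, 0, 100], [0, 0, 0, 0, 100], [0, 0, 0, 0, 100]]
  ]
}}

```text
time: 9.93
tcp_pos: [0.5523, -0.002, 0.1167]
tcp_rot: [0.715, 0.699, 0.0, 0.0]
wrist_force: [-0.6, -0.8, 0.3]
opening: 0.0864
finger_force: 0.0
```

```bash
cat >> h.py <<'E'
V=np.array([.5556,0,.055]);X=np.array([-.021,-1,0]);Y=np.array([.866,-.018,.5]);Z=np.cross(X,Y)
E
python3 - <<'E'
from h import *
s=ctrl.observe();print(s['wrist_force'],s['opening'],s['tcp_pos'])
i=optics.snapshot('wrist');cv2.imwrite('pics/w4.png',i)
np.save('s4.npy',s,allow_pickle=True)
i=cv2.resize(i[60:240,260:420],None,fx=3.3,fy=3.3,interpolation=cv2.INTER_CUBIC)
for a in(-58,-30):
 for b,c in((0,80),(8,80),(50,8),(8,8),(50,0)):
  p=proj('wrist',V+(a*X+b*Y+c*Z)/1000,s);q=((p-[260,60]+.5)*3.3);print(a,b,c,p.round(1),q.round())
  cv2.circle(i,tuple(int(v) for v in q),2,(0,0,255),-1)
cv2.imwrite('pics/c4.png',i)
E
```

```text
[-0.63586615 -0.78591187  0.26023092] 0.08643181742487202 [ 0.55234856 -0.00202788  0.11669463]
-58 0 80 [242.2 143.4] [-57. 277.]
-58 8 80 [254.8 144.4] [-15. 280.]
-58 50 8 [389.4 135.3] [429. 250.]
-58 8 8 [327.8 131.9] [225. 239.]
-58 50 0 [393.5 134.2] [442. 246.]
-30 0 80 [246.  198.5] [-44. 459.]
-30 8 80 [258.1 200.9] [ -5. 467.]
-30 50 8 [386.8 180.8] [420. 400.]
-30 8 8 [327.6 173.4] [225. 376.]
-30 50 0 [390.8 178.2] [433. 392.]
```

View pics/c4.png

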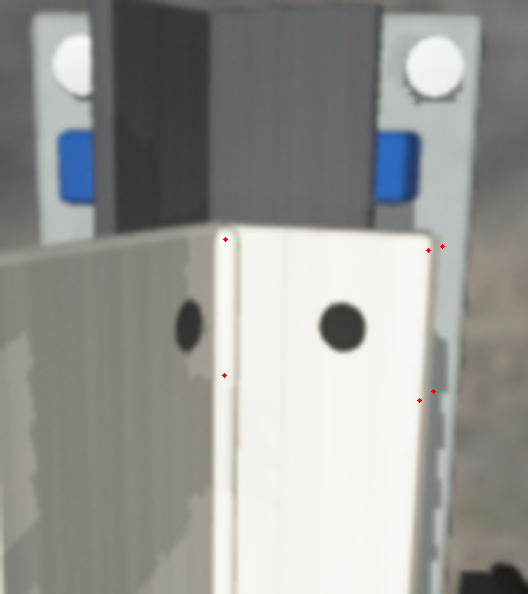

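Crop: the part's heel line is at about (225,235), close to the predicted nested inner corner (225,239). It has rolled into the V. Next I'll seat it with one finger pressed into the inner corner.

>>> {"op": "servo_tool", "data": {
  "rows": [
    [[0, 0, -0.03, 0, 100], [0, 0, -0.03, 0, 60], [0, 0.02, 0, 0, 60], [0, 0.023, 0, 0, 60], [0, 0, 0, 0, 60], [0, 0, 0, 0, 60], [0, 0, 0, 0, 60], [0, 0, 0.03, 0, 60], [0, 0, 0.03, 0, 60], [0, 0, 0.02, 0, 60], [0, 0, 0.01, 0, 60], [0, 0, 0.005, 0, 60], [0, 0, 0, 0, 60], [0, 0, 0, 0, 60]]
  ]
}}

```text
time: 11.15
tcp_pos: [0.5954, -0.003, 0.0823]
tcp_rot: [0.715, 0.7, 0.0, 0.0]
wrist_force: [0.7, -0.0, 0.0]
opening: 0.052
finger_force: 0.0
```

>>> {"op": "servo_tool", "data": {
  "rows": [
    [[0, 0, 0.003, 0, 60], [0, 0, 0.002, 0, 60], [0, 0, 0.002, 0, 60], [0, 0, 0.001, 0, 60], [0, 0, 0, 0, 60], [0, 0, 0, 0, 60]]
  ]
}}

```text
time: 11.65
tcp_pos: [0.5951, -0.0028, 0.0736]
tcp_rot: [0.715, 0.7, 0.0, 0.0]
wrist_force: [-0.0, 0.1, -0.2]
opening: 0.052
finger_force: 0.0
```

>>> {"op": "servo_tool", "data": {
  "rows": [
    [[0, 0, 0.001, 0, 60], [0, 0, 0.001, 0, 60], [0, 0, 0, 0, 60], [0, 0, 0, 0, 60]]
  ]
}}

```text
time: 11.98
tcp_pos: [0.5954, -0.0029, 0.0729]
tcp_rot: [0.715, 0.7, 0.0, 0.0]
wrist_force: [-0.8, 0.9, 6.7]
opening: 0.0525
finger_force: 3.7
```

>>> {"op": "servo_tool", "data": {
  "rows": [
    [[0, 0, 0.001, 0, 60], [0, 0, 0.001, 0, 60], [0, 0, 0, 0, 60], [0, 0, 0, 0, 60]]
  ]
}}

```text
time: 12.32
tcp_pos: [0.5955, -0.0029, 0.0726]
tcp_rot: [0.715, 0.7, 0.0, 0.001]
wrist_force: [-2.9, 1.6, 17.5]
opening: 0.0521
finger_force: 8.4
```

>>> {"op": "servo_tool", "data": {
  "rows": [
    [[0, -0.001, 0.0005, 0, 60], [0, -0.001, 0, 0, 60], [0, -0.001, 0, 0, 60], [0, 0, 0, 0, 60], [0, 0, 0, 0, 60]]
  ]
}}

```text
time: 12.73
tcp_pos: [0.5954, -0.003, 0.0728]
tcp_rot: [0.715, 0.699, 0.003, 0.003]
wrist_force: [0.3, 1.3, 17.1]
opening: 0.0518
finger_force: 7.3
```

>>> {"op": "servo_tool", "data": {
  "rows": [
    [[0, 0.003, -0.005, 0, 60], [0, 0, -0.03, 0, 0], [0, 0, -0.035, 0, 0], [0, 0, -0.01, 0, 0], [0.03, -0.011, 0, 0, 0], [0.03, -0.011, 0, 0, 0], [0.028, -0.0115, 0, 0, 0], [0, 0, 0, 0, 0], [0, 0, 0, 0, 0], [0, 0, 0, 0, 0], [0, 0, 0, 0, 0], [0, 0, 0, 0, 0], [0, 0, 0, 0, 0], [0, 0, 0, 0, 0], [0, 0, 0, 0, 0], [0, 0, 0, 0, 0], [0, 0, 0, 0, 0]]
  ]
}}

```text
time: 14.15
tcp_pos: [0.5635, 0.0856, 0.149]
tcp_rot: [0.715, 0.699, 0.0, 0.0]
wrist_force: [0.6, 0.0, 0.2]
opening: 0.0005
finger_force: 0.0
```

```bash
python3 - <<'E'
from h import *
s=ctrl.observe();print(s['wrist_force'],s['opening'],s['tcp_pos'])
np.save('s5.npy',s,allow_pickle=True)
i=optics.snapshot('top');cv2.imwrite('pics/t5.png',i)
j=optics.snapshot('side');cv2.imwrite('pics/s5.png',j)
a=cv2.resize(j[180:260,320:440],None,fx=6,fy=6,interpolation=cv2.INTER_CUBIC)
for x,y,z,col in((60,50,8,0),(60,8,80,0),(60,0,80,0),(-60,50,8,0),(-60,8,80,0),(74,33,33,1),(74,3,33,1),(60,8,8,0)):
  p=(proj('side',V+(x*X+y*Y+z*Z)/1000)-[320,180]+.5)*6;print(x,y,z,p.round())
  cv2.circle(a,tuple(int(v) for v in p),2,(0,255,0) if col else (0,0,255),-1)
cv2.imwrite('pics/c5.png',a)
E
```

```text
[0.58738339 0.00779121 0.17942608] 0.0005044514577187399 [0.56348348 0.0856298  0.1490254 ]
60 50 8 [200. 246.]
60 8 80 [178.  56.]
60 0 80 [176.  58.]
-60 50 8 [528. 231.]
-60 8 80 [493.  43.]
74 33 33 [153. 180.]
74 3 33 [146. 183.]
60 8 8 [187. 248.]
```

View pics/c5.png

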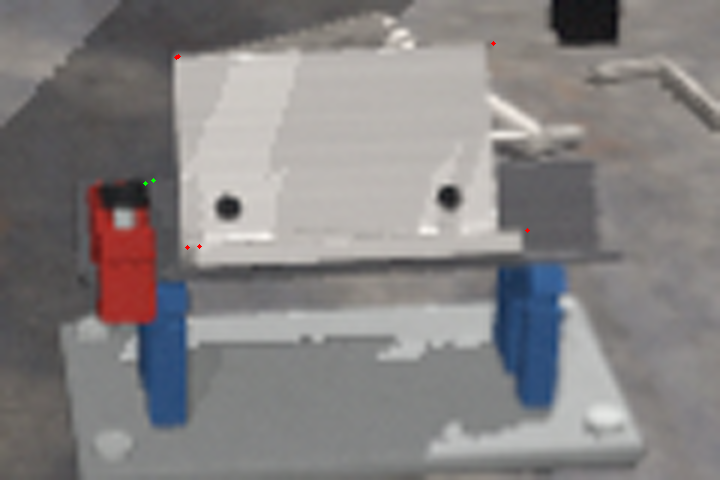

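Side crop: the part is flat in the V. Its long leg's top corners match the predicted nested dots at (178,56) and (493,43). The stop's near face at x≈155 is about 14 mm from the part's end at about 195. Now I'll push from the free end.

>>> {"op": "servo_tool", "data": {
  "rows": [
    [[0, 0, 0.03, 0, 0], [0, 0, 0.03, 0, 0], [0, 0, 0.014, 0, 0], [0, 0, 0, 0, 0], [-0.004, 0, 0, 0, 0], [-0.004, 0, 0, 0, 0], [-0.002, 0, 0, 0, 0], [0, 0, 0, 0, 0], [0, 0, 0, 0, 0]]
  ]
}}

```text
time: 15.0
tcp_pos: [0.564, 0.0755, 0.0762]
tcp_rot: [0.715, 0.699, 0.001, 0.001]
wrist_force: [0.8, -0.5, -0.0]
opening: 0.0005
finger_force: 0.0
```

>>> {"op": "servo_tool", "data": {
  "rows": [
    [[-0.002, 0, 0, 0, 0], [-0.002, 0, 0, 0, 0], [-0.002, 0, 0, 0, 0], [-0.002, 0, 0, 0, 0], [-0.001, 0, 0, 0, 0], [-0.001, 0, 0, 0, 0]]
  ]
}}

```text
time: 15.5
tcp_pos: [0.563, 0.0656, 0.075]
tcp_rot: [0.715, 0.699, -0.0, -0.0]
wrist_force: [-0.3, 0.5, 0.7]
opening: 0.0003
finger_force: 0.0
```

>>> {"op": "servo_tool", "data": {
  "rows": [
    [[-0.001, 0, 0, 0, 0], [-0.001, 0, 0, 0, 0], [-0.001, 0, 0, 0, 0], [-0.001, 0, 0, 0, 0], [0, 0, 0, 0, 0]]
  ]
}}

```text
time: 15.92
tcp_pos: [0.5629, 0.0616, 0.075]
tcp_rot: [0.715, 0.699, -0.0, 0.0]
wrist_force: [-0.7, -0.7, -0.3]
opening: 0.0003
finger_force: 0.0
```

>>> {"op": "servo_tool", "data": {
  "rows": [
    [[-0.001, 0, 0, 0, 0], [-0.001, 0, 0, 0, 0], [-0.001, 0, 0, 0, 0], [0, 0, 0, 0, 0]]
  ]
}}

```text
time: 16.25
tcp_pos: [0.5629, 0.0586, 0.0751]
tcp_rot: [0.715, 0.699, -0.0, 0.0]
wrist_force: [0.6, 0.2, 0.9]
opening: 0.0005
finger_force: 0.0
```

```bash
python3 - <<'E'
from h import *
s=ctrl.observe();print(s['wrist_force'],s['tcp_pos'])
j=optics.snapshot('side');k=optics.snapshot('top')
a=cv2.resize(j[150:260,310:430],(480,440),interpolation=cv2.INTER_CUBIC)
o=cv2.imread('pics/s5.png')
b=cv2.resize(k[140:220,200:320],(320,213),interpolation=cv2.INTER_CUBIC)
b=cv2.copyMakeBorder(b,0,227,0,0,0)
cv2.imwrite('pics/s6.png',j)
cv2.imwrite('pics/c6.png',np.hstack([a,b]))
E
```

```text
[0.56804953 0.19453362 0.85957458] [0.56286374 0.05863968 0.07507784]
```

View pics/c6.png

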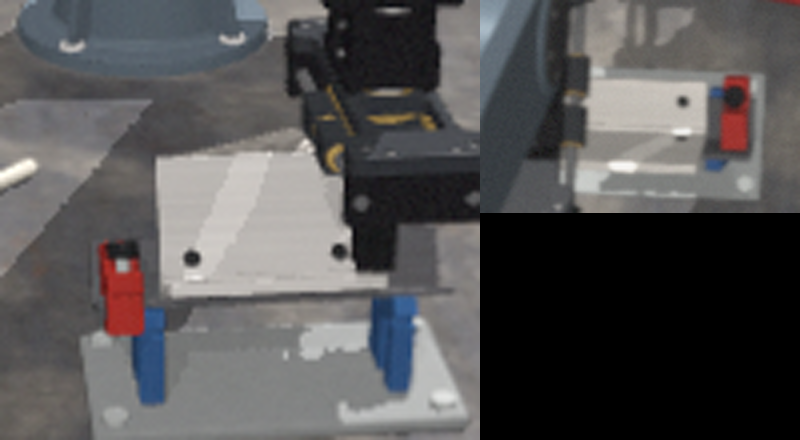

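The part has not moved: its top-left corner is still at (157,157) and the stop face at (145,290). The slim closed tips have gone inside the angle's profile, above the short leg. I'll back off, go lower in the V and push again.

>>> {"op": "servo_tool", "data": {
  "rows": [
    [[0.012, 0, 0, 0, 0], [0.012, 0.0023, 0, 0, 0], [0, 0, 0.003, 0, 0], [0, 0, 0.0025, 0, 0], [0, 0, 0, 0, 0], [0, 0, 0, 0, 0]]
  ]
}}

```text
time: 16.85
tcp_pos: [0.5653, 0.0829, 0.0692]
tcp_rot: [0.714, 0.7, -0.0, -0.0]
wrist_force: [0.3, -0.2, -0.4]
opening: 0.0008
finger_force: 0.0
```

>>> {"op": "servo_tool", "data": {
  "rows": [
    [[-0.004, 0, 0, 0, 0], [-0.004, 0, 0, 0, 0], [-0.002, 0, 0, 0, 0], [-0.001, 0, 0, 0, 0], [-0.001, 0, 0, 0, 0], [-0.001, 0, 0, 0, 0], [-0.001, 0, 0, 0, 0], [0, 0, 0, 0, 0]]
  ]
}}

```text
time: 17.52
tcp_pos: [0.5655, 0.0691, 0.0696]
tcp_rot: [0.715, 0.699, 0.0, -0.0]
wrist_force: [0.6, 3.5, 0.6]
opening: 0.0007
finger_force: 1.7
```

>>> {"op": "servo_tool", "data": {
  "rows": [
    [[-0.002, 0, 0, 0, 0], [-0.002, 0, 0, 0, 0], [-0.002, 0, 0, 0, 0], [-0.001, 0, 0, 0, 0], [-0.001, 0, 0, 0, 0]]
  ]
}}

```text
time: 17.93
tcp_pos: [0.5653, 0.0607, 0.0696]
tcp_rot: [0.715, 0.699, 0.0, 0.0]
wrist_force: [0.8, 3.5, 0.2]
opening: 0.0002
finger_force: 2.1
```

>>> {"op": "servo_tool", "data": {
  "rows": [
    [[-0.001, 0, 0, 0, 0], [-0.001, 0, 0, 0, 0], [0, 0, 0, 0, 0]]
  ]
}}

```text
time: 18.18
tcp_pos: [0.5652, 0.0585, 0.0696]
tcp_rot: [0.715, 0.699, -0.0, 0.0]
wrist_force: [0.4, 2.1, 0.1]
opening: 0.0006
finger_force: 1.8
```

Sliding at 2–3.5 N. From here I use half-millimetre rows.

>>> {"op": "servo_tool", "data": {
  "rows": [
    [[-0.0005, 0, 0, 0, 0], [-0.0005, 0, 0, 0, 0], [-0.0005, 0, 0, 0, 0], [0, 0, 0, 0, 0]]
  ]
}}

```text
time: 18.52
tcp_pos: [0.5652, 0.0572, 0.0696]
tcp_rot: [0.715, 0.7, 0.0, 0.0]
wrist_force: [1.1, 4.5, 0.0]
opening: 0.0003
finger_force: 2.0
```

>>> {"op": "servo_tool", "data": {
  "rows": [
    [[-0.0005, 0, 0, 0, 0], [-0.0005, 0, 0, 0, 0], [0, 0, 0, 0, 0]]
  ]
}}

```text
time: 18.77
tcp_pos: [0.5652, 0.0564, 0.0696]
tcp_rot: [0.715, 0.699, 0.0, -0.0]
wrist_force: [0.8, 4.6, 0.7]
opening: 0.0007
finger_force: 2.5
```

>>> {"op": "servo_tool", "data": {
  "rows": [
    [[-0.0005, 0, 0, 0, 0], [-0.0005, 0, 0, 0, 0], [0, 0, 0, 0, 0]]
  ]
}}

```text
time: 19.02
tcp_pos: [0.5652, 0.0562, 0.0696]
tcp_rot: [0.715, 0.699, 0.001, -0.0]
wrist_force: [1.6, 6.6, 1.1]
opening: 0.0007
finger_force: 3.9
```

>>> {"op": "servo_tool", "data": {
  "rows": [
    [[-0.0005, 0, 0, 0, 0], [0, 0, 0, 0, 0], [0, 0, 0, 0, 0]]
  ]
}}

```text
time: 19.27
tcp_pos: [0.5651, 0.0562, 0.0696]
tcp_rot: [0.715, 0.699, 0.001, -0.001]
wrist_force: [1.3, 9.0, 2.3]
opening: 0.0006
finger_force: 4.5
```

>>> {"op": "servo_tool", "data": {
  "rows": [
    [[-0.0005, 0, 0, 0, 0], [0, 0, 0, 0, 0], [0, 0, 0, 0, 0]]
  ]
}}

```text
time: 19.52
tcp_pos: [0.5651, 0.0561, 0.0696]
tcp_rot: [0.715, 0.699, 0.001, -0.001]
wrist_force: [1.5, 10.4, 1.3]
opening: 0.0003
finger_force: 5.1
```

Firm contact at 10 N with no more motion. I'll back away, raise the tool and check.

>>> {"op": "servo_tool", "data": {
  "rows": [
    [[0.002, 0, 0, 0, 0], [0.008, 0, 0, 0, 0], [0.015, 0, 0, 0, 0], [0, 0, -0.035, 0, 0], [0, 0, -0.035, 0, 0], [0.03, 0, -0.03, 0, 0], [0.03, 0, 0, 0, 0], [0, 0, 0, 0, 0], [0, 0, 0, 0, 0]]
  ]
}}

```text
time: 20.27
tcp_pos: [0.5664, 0.1393, 0.1693]
tcp_rot: [0.714, 0.701, -0.001, 0.001]
wrist_force: [0.3, 0.1, -1.0]
opening: 0.0006
finger_force: 0.0
```

```bash
python3 - <<'E'
from h import *
s=ctrl.observe();print(s['wrist_force'],s['tcp_pos'])
j=optics.snapshot('side');w=optics.snapshot('wrist');k=optics.snapshot('top')
cv2.imwrite('pics/s7.png',j);cv2.imwrite('pics/w7.png',w);cv2.imwrite('pics/t7.png',k)
o=cv2.imread('pics/s0.png') if 0 else cv2.imread('pics/side0.png')
d=lambda im:cv2.resize(im[180:260,320:425],(525,400),interpolation=cv2.INTER_CUBIC)
b=cv2.resize(k[155:225,200:320],(275,160),interpolation=cv2.INTER_CUBIC)
x=cv2.resize(o[205:240,320:375],(275,175),interpolation=cv2.INTER_CUBIC)
b=np.vstack([b,x,np.zeros((65,275,3),np.uint8)])
cv2.imwrite('pics/c7.png',np.hstack([d(j),b]))
# red stop shift between start and now in the side view
def c(im):
  h=cv2.cvtColor(im,cv2.COLOR_BGR2HSV)[200:245,325:355];m=((h[...,0]<8)|(h[...,0]>172))&(h[...,1]>150)
  v,u=np.nonzero(m);return u.mean(),v.mean(),u.max(),len(u)
print(c(o),c(j))
E
```

```text
[ 0.34662965  0.12975549 -0.97306724] [0.56637048 0.13926812 0.16930696]
(np.float64(15.15606936416185), np.float64(23.289017341040463), np.int64(20), 173) (np.float64(15.017543859649123), np.float64(23.935672514619885), np.int64(20), 171)
```

View pics/c7.png

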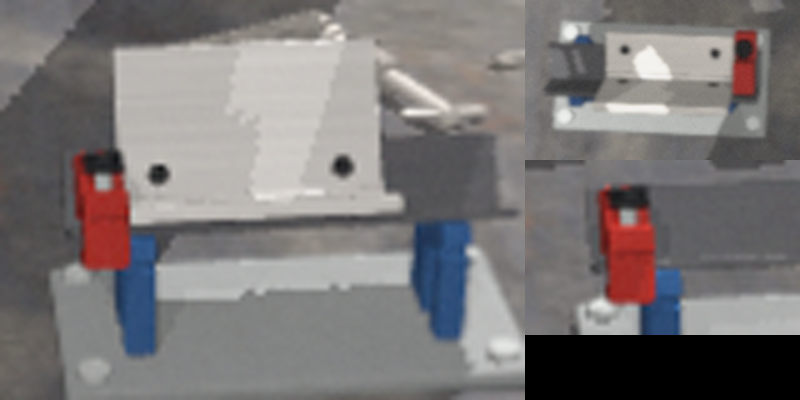

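```bash
python3 -c "
from station import job;print(job.job_done())"
```

```text
the job is handed in; nothing more can be done
None
```

The aluminium angle is nested in the V with its end against the red stop, and the job is handed in at about 20 s. The stop took about 10 N and showed no shift in the side view, and I never touched the tape, magnet or yellow look-alike. I seated the heel with a 17 N press before sliding the part, and afterwards checked the seat only in the pictures.

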